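# Stopper a freeze-dried vial on the bench press and hold the lever

## Task

Stopper the freeze-dried vial: slide the carriage with the amber vial along its rails until it is fully home under the press ram, then turn the blue clamp knob on it clockwise to its stop to lock it. Only then flip the red safety catch fully over, off the lever, then pull the yellow-gripped lever towards the robot to its stop and keep holding it there with the gripper: the program finishes while holding the lever down, with the carriage still locked and the catch still off. Leave the dishes, the white bottle and the spare vial where they stand.

Things in the scene. Friction and masses are not known exactly. Their poses are not given: they have to be found in the camera images.
- press: Fixed white and grey press. Its frame (used below, mm): origin at table level, z up, x away from the robot (yaw within 0.25 rad), y left. Base plate x -90..110, y -185..235, 20 high. Column and head x -50..100, y -35..35, top 200; steel ram rod on top at (-30, 0) to 235. Catch post 26 square, 197 high, at (-20, -160). Lever grip's top: 300.
- carriage (a joint): Slide of the aluminium carriage (top 35 high) along the press's -y: 0 farthest out, 0.070 m fully home at its stop, vial under the ram; starts at 0 to 0.035. Slides with about 2 N, stays where left. Carries the vial (40 dia, stopper top 108 high, at press x = -30) and, 130 to the vial's +y side, the clamp knob, by which it can be pushed.
- knob (a joint): Turn of the clamp knob about the vertical, clockwise from above: 0 unlocked (bar along the press's x), 1.4 rad locked, at its stop (bar almost along y). Starts at 0 to 0.15. Friction 0.06 N m, stays where left. A steel finger under it swings to the front behind a keeper on the base; it passes only when the carriage is fully home.
- knob_grip (a point): Point on the blue knob's axis at 70 above the table, in the middle of its upright grip bar (14 thick, 46 long, from 49 to 85 above the table, on a disc of 42 dia); moves with the carriage. The point's x axis lies along the bar.
- catch (a joint): Turn of the red safety catch about an axis along the press's x: 0 on (blade lies across the front of the lever's rod and blocks it), 1.5 rad fully flipped over, at its stop. Growing, its paddle tips from leaning 0.7 rad to the press's +y to leaning 0.8 rad to -y. Needs 1 to 2 N at the paddle's tip and stays where left.
- catch_pivot (a point): Point on the catch's axis, 205 above the table, below the paddle (press frame -48, -160, 205).
- catch_tip (a point): Middle of the top end of the red paddle, 54 from catch_pivot (paddle 16 wide along the press's x, 8 thick). Push its +y face towards -y with shut fingers.
- lever (a joint): Swing of the lever about an axis along the press's y: 0 at rest (leaning 0.4 rad away from the robot), growing as it is pulled to the robot, 1.1 rad at its stop (leaning 0.7 rad towards the robot). A spring returns it: about 2 N at the grip at first, 7 to 8 N at the stop.
- lever_grip (a point): Middle of the free part of the lever's yellow round grip, a bar 20 dia, 92 long, along the press's y, 140 from the lever's axis; the point is 45 to the +y side of the lever's steel rod (12 dia), on the bar's axis. At rest 279 above the table, at the stop 257.
- lever_pivot (a point): Point on the lever's axis, level in y with lever_grip (press frame 0, -70, 150).
- stopper (a joint): How far the grey stopper is pressed into the vial: 0 standing up, 0.010 m seated. The ram, geared to the lever, presses it during the last part of the pull.
- dishes: Stack of four petri dishes as one piece, 92 dia, 63 high, origin under its centre. Bystander.
- reagent: White bottle with blue cap, 60 dia, 130 high, origin under its centre. Bystander.
- spare_vial: Spare amber vial with grey stopper, 40 dia, 63 high, origin under its centre. Bystander.

How it is judged:
On the way, in this order (a step that is already met when the one before it is completed fails the run):
1. the carriage is slid home, with the catch on and the lever at rest (value of joint carriage above 0.064 m and value of joint catch below 0.5 rad and value of joint lever below 0.2 rad), for 0.1 s.
2. the clamp knob is turned to lock, catch still on (all of step 1 and value of joint knob above 1.1 rad), for 0.2 s.
3. the safety catch is flipped over with the lever still at rest (value of joint carriage above 0.064 m and value of joint each of knob, catch above 1.1 rad and value of joint lever below 0.2 rad), for 0.2 s.
4. the lever is pulled to its stop by the gripper and the stopper is pressed in (value of joint carriage above 0.064 m and value of joint each of knob, catch above 1.1 rad and value of joint lever above 0.95 rad and value of joint stopper above 0.005 m and contact force between the fingers and lever above 1 N), for 0.3 s.
At the end, for the whole second after the job is handed in: The carriage is within 6 mm of home, the knob within 0.3 rad of locked, the catch within 0.4 rad of fully over, the lever within 0.15 rad of its stop and the stopper pressed in at least 5 mm, while the fingers hold the lever (more than 1 N) (all of step 4); the arm keeps its last pose, push and grip.
It fails at once if the lever is pulled while the catch is on (value of joint lever above 0.3 rad and value of joint catch below 0.8 rad).
It fails at once if the dish stack is moved more than 30 mm or tipped (distance of dishes from where it was at the start of the episode above 0.03 m or angle between dishes's own z axis and vertical above 0.5 rad).
It fails at once if the white bottle is moved more than 30 mm or tipped (distance of reagent from where it was at the start of the episode above 0.03 m or angle between reagent's own z axis and vertical above 0.5 rad).
It fails at once if the spare vial is moved more than 30 mm or tipped (distance of spare_vial from where it was at the start of the episode above 0.03 m or angle between spare_vial's own z axis and vertical above 0.5 rad).
It also fails if it takes over 58 s, if anything falls off the work surface, if the arm or the gripper's body presses on something with over 40 N, if the wrist force passes 120 N, or if a joint passes its speed limit or range.

## Robot

A 6-joint arm with a two-finger parallel gripper is mounted at the origin on the work surface. World frame = base frame: x ahead of the robot, y to its left, z up, the work surface at z = 0. Lengths are in m, angles in rad, forces in N, time in s.
With the tool pointing down it reaches from about 0.3 to 0.775 m from the base axis. Payload 14.6 kg.
Tool frame: the origin (TCP) lies at the very end of the fingers, on their centre line; the grasp point (between the pads) lies ctrl.grasp_offset behind it (ctrl.grasp_offset is the distance from the TCP to the grasp point, in m); z points along the fingers, y is the direction in which the jaws open and shut (so a half turn about z gives the same grasp; the last joint's range is limited). The gripper opens to 94 mm and grips with 3 to 60 N. Pads are 16 mm wide; open, the fingers measure 119 mm over their backs; the gripper's body (75 mm by 177 mm) begins 78 mm behind the grasp point.
Start: joints at [1.073, 0.3, 1.521, -0, 1.321, -0.067], TCP at [0.23, 0.5, 0.205] pointing down, gripper open.
Joint ranges: [-3.03, 3.03], [-0.79, 2.21], [0.23, 2.52], [-1.04, 4.18], [0, 3.07], [-2.55, 2.55]. Speed limits (rad/s): [2.22, 2.22, 2.57, 3.14, 3.14, 3.14].

## Interface

Orientations are given as [roll, pitch, yaw] about the fixed x, y, z axes, in that order (R = Rz(yaw) Ry(pitch) Rx(roll)).
In Python, from station import ctrl gives the robot as it stands. The module is installed in compiled form; this text tells all that it offers.
- The arm moves only by the tool carry_out, never from a script. Its argument "deltas" is a list of rows, each an object of numbers: "x", "y", "z": the shift along the tool's x, y, z in units of 0.02 m (1.0 is 0.02 m); "wx", "wy", "wz": the turn, a rotation vector about the tool's x, y, z in units of 0.08 rad (1.0 is 0.08 rad); "jaw": the opening in per cent of the stroke, from 0 (shut) to 100 (fully open). A call has 1 to 12 rows; each row shifts and turns the commanded pose from where the row before left it, along the tool's axes as they then stand; what a row does not reach is not made up. A row lasts 1/12 s, in which the tool goes at most 41.7 mm and 7.16 degrees, less where a joint would pass 70% of its speed; a pose out of reach is approached as far as the arm can. A call with a number of a shift or a turn outside -1 to 1 is refused whole. A call with a gripper value outside its range is refused whole. The fingers move at their own pace and stop on an object; "squeeze" is the grip in N (left out, the last holds). Time passes only in rows, so rows that do not move let the fingers close. It gives the time, the measured TCP pose, the force and the opening at its end, in the units of the state.
- ctrl.get_obs(): the state, without advancing time (a new reading comes with each control period).
- ctrl.camera(name): name is "side" or "top"; returns the picture (400x640x3 uint8, blue, green, red); there is no depth.
- ctrl.camera_params(name): a dict with "mtx" (3x3 intrinsics, pixels), "dist" ([k1, k2, p1, p2, k3] as OpenCV has them; the pictures are not rectified), "origin" and "attitude" of the camera in the world. Camera axes: x right, y down, z forward; pixel columns grow to the right and rows downward; lengths in m; the calibration is good to about 2 mm. A picture is of the moment at which its call begins. camera_params takes no time and is no camera call.
- ctrl.hand_in(): hands the job in, once; it reports no verdict.
Trained networks look in the newest picture that a camera, given by its name, has taken for a name from the list of things; names that differ only in an ending like _2 or _b are one class to them, and where a whole thing is asked for, a point or a joint stands for the part that bears it (a point fixed in the world has none). Each returns a list of dicts, best first, with "conf" (0 to 1); they miss things now and then, are a little off and sometimes report something else, mostly with a low value. They report only what shows in the picture. A call takes as long as a camera call.
- ctrl.boxes_of(camera, label): "rect" ([left, top, right, bottom] in pixels, round what is visible of it).
- ctrl.mark_of(camera, label): "position" ([row, column] in pixels: a listed point, or the origin of a listed thing).
The state is a dict: "time_s": time; "qpos": joint angles; "joint_vel": joint speeds; "tau": joint torques, N m; "ee_pos": TCP position; "eef_rot": TCP orientation; "force": force on the tool from outside, world axes, zero at the start; "moment": the same for the moment, N m; "grip_width": finger opening in m.
Only numpy, scipy, OpenCV 4.12 (cv2) and the standard library are available. Lean on these libraries where they do the work, as an engineer would, in place of code of your own. Each camera call takes 0.05 s, during which the arm holds its last target.

## Working session

There is one attempt and no reset: what is moved stays moved. The work goes in short steps, Python scripts to look and compute and a tool call to move; the robot and the scene stay as the last step left them, time stands still between calls to the robot, and variables do not carry over. Pictures are saved under pics/ and viewed, and the job is handed in when it is done.

Besides the shell and the picture viewer there is one more tool, called in YAML: its name, and indented under it one key for each argument. carry_out: Moves the arm, as the interface text tells. Its arguments: {"type":"object","properties":{"deltas":{"type":"array"},"squeeze":{"type":"number"}},"required":["deltas"]}

```bash
mkdir -p pics; ls
cat > look.py <<'E'
import cv2,sys
from station import ctrl
def snap(tag,cams=("side","top")):
    for c in cams:
        cv2.imwrite(f"pics/{c}_{tag}.png",ctrl.camera(c))
E
python3 - <<'E'
from look import *
import numpy as np
snap("0")
o=ctrl.get_obs(); print(o, ctrl.grasp_offset)
for c in ("side","top"):
    print(c,ctrl.camera_params(c))
    for n in ["press","knob_grip","catch_pivot","catch_tip","lever_grip","lever_pivot","dishes","reagent","spare_vial","carriage"]:
        try: print(n,[(np.round(d["position"],1).tolist(),round(d["conf"],2)) for d in ctrl.mark_of(c,n)[:2]])
        except Exception as e: print(n,e)
print(ctrl.get_obs()["time_s"])
E
```

```text
pics
{'time_s': 0.1, 'qpos': array([ 1.07336284e+00,  3.00366540e-01,  1.52151314e+00, -5.27803412e-05,
        1.32070514e+00, -6.66125029e-02]), 'joint_vel': array([ 5.40452531e-04, -5.02137611e-05, -1.81519274e-03,  7.31387536e-05,
       -1.69583969e-04,  1.80015416e-04]), 'tau': array([-1.08309981e-03, -5.32653451e+01, -3.53278756e+01,  7.08542042e-02,
        2.35173589e-02, -2.73490951e-05]), 'ee_pos': array([0.22959833, 0.49952571, 0.20497243]), 'eef_rot': array([-3.14059929e+00, -1.50293809e-05,  2.71078476e+00]), 'force': array([ 0.52071194, -0.59786894, -0.20727745]), 'moment': array([ 0.05508115, -0.05669927,  0.05204274]), 'grip_width': 0.09429142698252971} 0.0188
side {'mtx': array([[402.99775774,   0.        , 314.04240862],
       [  0.        , 402.99775774, 201.9363803 ],
       [  0.        ,   0.        ,   1.        ]]), 'dist': array([-0.07931641,  0.        ,  0.        ,  0.        ,  0.        ]), 'origin': array([ 0.28254992, -0.60266646,  0.88738702]), 'attitude': array([-2.34910449,  0.00353522, -0.51052787])}
press [([274.5, 314.5], 0.61)]
knob_grip [([20
[... 498 characters left out ...]
199, 195.87169314],
       [  0.        ,   0.        ,   1.        ]]), 'dist': array([-0.00123874,  0.        ,  0.        ,  0.        ,  0.        ]), 'origin': array([0.52509763, 0.05800124, 1.01622049]), 'attitude': array([-3.01542201, -0.0120583 , -1.55896162])}
press [([216.3, 353.5], 0.65)]
knob_grip [([212.6, 287.4], 0.71), ([248.6, 419.2], 0.53)]
catch_pivot [([252.6, 433.4], 0.83)]
catch_tip [([248.7, 420.2], 0.7)]
lever_grip [([198.7, 410.0], 0.59)]
lever_pivot []
dishes [([242.2, 451.6], 0.97)]
reagent [([153.7, 375.7], 0.63)]
spare_vial [([191.6, 244.7], 0.78)]
carriage it knows: catch_pivot, catch_tip, dishes, knob_grip, lever_grip, lever_pivot, press, reagent, spare_vial
1.0
```

View pics/side_0.png

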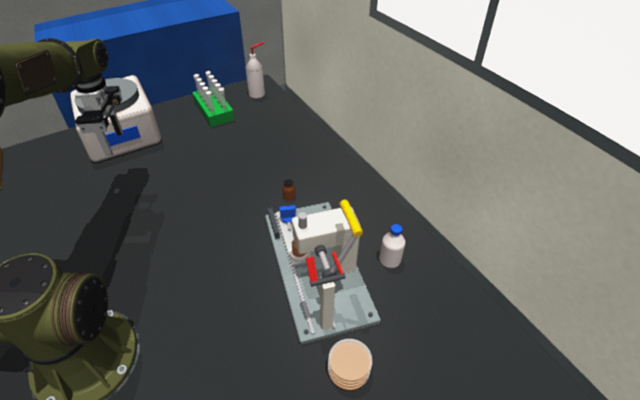

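View pics/top_0.png

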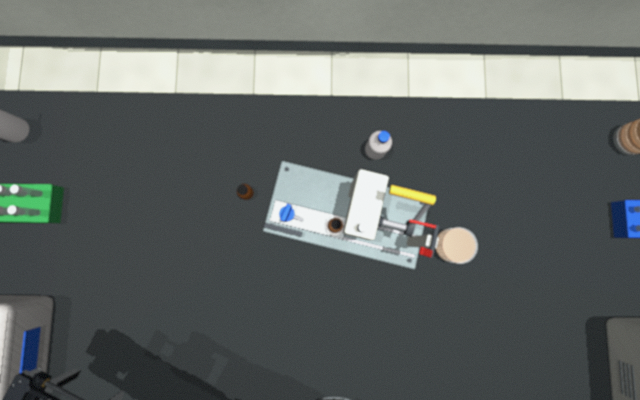

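The side view has the press at about (325,270), the red catch at (318,262), yellow grip at (350,218), bottle at (392,250) and dishes at (349,363). In the top view the knob is at (287,212), vial at (335,226), grip at (413,195) and catch at (425,240). Next I'll zoom in for the corners.

Run:
```python
import cv2
a=cv2.imread("pics/top_0.png")[150:280,235:485]; cv2.imwrite("pics/top_0z.png",cv2.resize(a,None,fx=3.2,fy=3.2,interpolation=cv2.INTER_CUBIC))
a=cv2.imread("pics/side_0.png")[170:350,255:405]; cv2.imwrite("pics/side_0z.png",cv2.resize(a,None,fx=3.3,fy=3.3,interpolation=cv2.INTER_CUBIC))
```

```text
(no output)
```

View pics/top_0z.png

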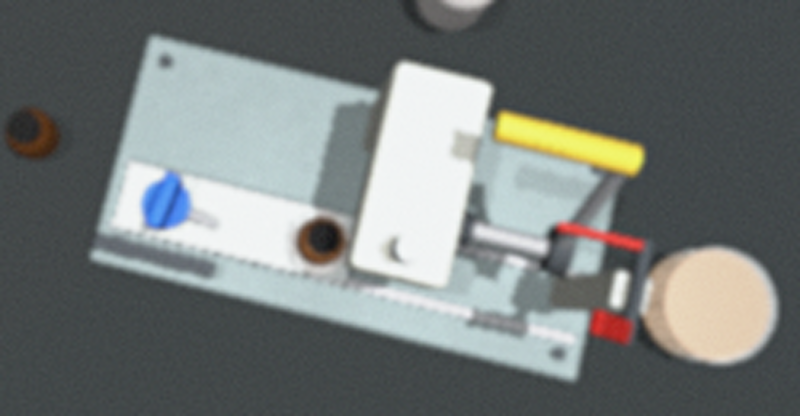

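View pics/side_0z.png

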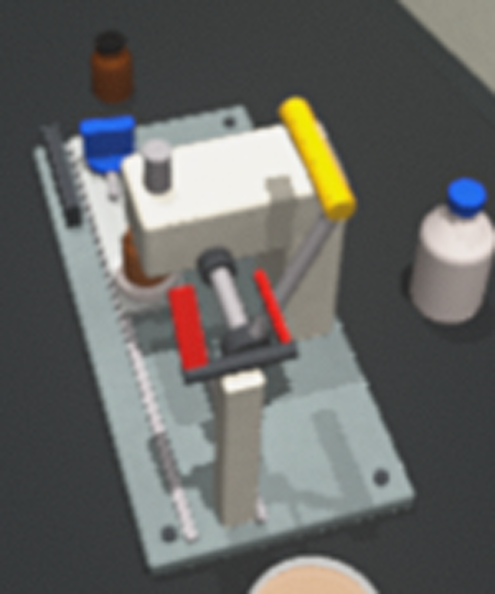

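```bash
cat > geo.py <<'E'
import numpy as np, cv2, json
from scipy.optimize import least_squares
from scipy.spatial.transform import Rotation as Ro
from station import ctrl
P={c:ctrl.camera_params(c) for c in("side","top")}
def proj(c,X):
    p=P[c];R=Ro.from_euler("xyz",p["attitude"]).as_matrix().T
    return cv2.projectPoints(np.atleast_2d(X).astype(float),cv2.Rodrigues(R)[0],-R@p["origin"],p["mtx"],p["dist"])[0][:,0]
def ray(c,uv):
    p=P[c];n=cv2.undistortPoints(np.array([[uv]],float),p["mtx"],p["dist"])[0,0]
    return p["origin"],Ro.from_euler("xyz",p["attitude"]).apply([*n,1])
def atz(c,uv,z):
    o,d=ray(c,uv);return o+d*(z-o[2])/d[2]
def w(pose,X): # press mm -> world
    X=np.atleast_2d(X)/1000.; c,s=np.cos(pose[2]),np.sin(pose[2])
    return np.c_[pose[0]+c*X[:,0]-s*X[:,1],pose[1]+s*X[:,0]+c*X[:,1],X[:,2]]
def tri(a,b):
    (o1,d1),(o2,d2)=ray("side",a),ray("top",b)
    s=np.linalg.lstsq(np.c_[d1,-d2],o2-o1,rcond=None)[0]
    p,q=o1+s[0]*d1,o2+s[1]*d2; return (p+q)/2,np.linalg.norm(p-q)
E
python3 - <<'E'
from geo import *
T=lambda u,v:(235+u/3.2,150+v/3.2)
S=lambda u,v:(255+u/3.3,170+v/3.3)
obs=[("top",(110,235,20),T(150,36)),("top",(-90,235,20),T(92,258)),("top",(-90,-185,20),T(575,380)),
("top",(100,35,200),T(398,62)),("top",(-50,35,200),T(350,268)),("top",(-50,-35,200),T(445,287)),("top",(100,-35,200),T(493,85)),
("side",(-90,235,20),S(36,148)),("side",(110,235,20),S(242,107)),("side",(-90,-185,20),S(153,570)),("side",(110,-185,20),S(412,495)),
("side",(-50,35,200),S(122,158)),("side",(-50,-35,200),S(146,224))]
f=lambda p:np.concatenate([proj(c,w(p,X))[0]-uv for c,X,uv in obs])
r=least_squares(f,[.55,0,0]);print(r.x);print(r.fun.reshape(-1,2).round(1).tolist())
for c in("side","top"):
    q=[o for o in obs if o[0]==c]
    print(c,least_squares(lambda p:np.concatenate([proj(c,w(p,X))[0]-uv for _,X,uv in q]),r.x).x)
pose=r.x; json.dump(list(pose),open("pose.json","w"))
for n,X in dict(pivot=(-48,-160,205),tip=(-48,-160+54*np.sin(.7),205+54*np.cos(.7)),lev=(-140*0+140*np.sin(.4),-70,279),lp=(0,-70,150)).items():
    print(n,w(pose,X)[0].round(4),[proj(c,w(pose,X))[0].round(1)[::-1] for c in("side","top")])
print("knob tri",tri((285.2,208.2),(287.4,212.6)))
k=w(pose,(-30,0,0))
K=tri((285.2,208.2),(287.4,212.6))[0]; 
for uv in [(287.4,212.6)]:
    K=atz("top",uv,.07); c,s=np.cos(pose[2]),np.sin(pose[2]); d=K[:2]-pose[:2]; print("knob in press",[c*d[0]+s*d[1],-s*d[0]+c*d[1]],K)
print("grip tri",tri((349.9,217.4),(410,198.7)),"tip",tri((310.1,256.8),(420.2,248.7)))
for n,s,t in [("dishes",(347.7,369.8),(451.6,242.2)),("reag",(392.6,255.3),(375.7,153.7)),("sv",(291.6,195.3),(244.7,191.6))]:
    print(n,atz("side",s,0),atz("top",t,0))
E
```

```text
[ 0.58861308 -0.05545555 -0.23034588]
[[-0.0, -1.1], [-0.7, 0.3], [1.0, 0.2], [0.5, -1.6], [0.1, -1.2], [1.4, 0.6], [1.0, -1.4], [-1.8, -0.6], [-0.1, -1.3], [-1.6, -0.7], [1.3, -0.2], [-1.7, -0.8], [-1.5, 1.3]]
side [ 0.59032265 -0.05722263 -0.23328568]
top [ 0.58713488 -0.05422108 -0.23126266]
pivot [ 0.5054 -0.2003  0.205 ] [array([283.1, 314.1]), array([253.2, 431.8])]
tip [ 0.5133 -0.1664  0.2463] [array([257.2, 309.2]), array([249.7, 421.7])]
lev [ 0.6257 -0.1361  0.279 ] [array([216.1, 349.5]), array([193.7, 410.2])]
lp [ 0.5726 -0.1236  0.15  ] [array([259.9, 323.5]), array([223.2, 391.1])]
knob tri (array([0.59753509, 0.12586178, 0.08513763]), np.float64(0.004576109310697096))
knob in press [np.float64(-0.029504653534314182), np.float64(0.17963100823591321)] [0.60090004 0.12616729 0.07      ]
grip tri (array([ 0.6200287 , -0.1378573 ,  0.27825976]), np.float64(0.009732202181522365)) tip (array([ 0.5157818 , -0.16427084,  0.24358307]), np.float64(0.0011293195645242825))
dishes [ 0.52467657 -0.31733525  0.        ] [ 0.53083007 -0.32098651  0.        ]
reag [ 0.8063257  -0.10691132  0.        ] [ 0.77633164 -0.11412365  0.        ]
sv [0.67199438 0.24570463 0.        ] [0.66337141 0.25086151 0.        ]
```

Run:
```python
from geo import *
pose=json.load(open("pose.json"))
a=cv2.imread("pics/top_0.png")
big=cv2.resize(a[190:235,262:312],None,fx=12,fy=12,interpolation=cv2.INTER_CUBIC)
for k,col in((0,(0,0,255)),(.15,(0,255,0))):
  c=np.array([-30,180])
  d=np.array([np.cos(k),-np.sin(k)])*23
  q=proj("top",w(pose,[(*(c-d),85),(*(c+d),85)]))
  q=((q-[262,190]+.5)*12).astype(int); cv2.line(big,tuple(map(int,q[0])),tuple(map(int,q[1])),col,1)
cv2.imwrite("pics/knobz.png",big)
```

```text
(no output)
```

View pics/knobz.png

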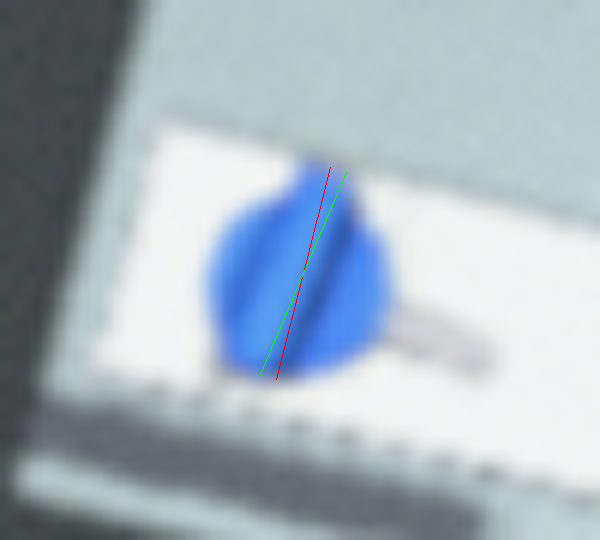

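```bash
cat >> geo.py <<'E'
pose=json.load(open("pose.json")) if __import__("os").path.exists("pose.json") else None
def tool(k,lean,down=0): # knob cw angle k, lean of body along tool +x
    return Ro.from_euler("xyz",[np.pi,0,np.pi+pose[2]-k])*Ro.from_euler("y",-lean)
def go(press_xyz,R,Rcur=None,graspref=True):
    o=ctrl.get_obs(); Rc=Ro.from_euler("xyz",o["eef_rot"])
    tgt=w(pose,press_xyz)[0]+(R.apply([0,0,ctrl.grasp_offset]) if graspref else 0)
    print("t",round(o["time_s"],2),"pos",o["ee_pos"].round(4),"F",o["force"].round(1),"M",o["moment"].round(2),"grip",round(o["grip_width"],4))
    print("target",tgt.round(4),"shift units in target frame",(R.inv().apply(tgt-o["ee_pos"])/.02).round(2),"in current",(Rc.inv().apply(tgt-o["ee_pos"])/.02).round(2))
    print("turn units in cur frame",((Rc.inv()*R).as_rotvec()/.08).round(2),"q",o["qpos"].round(2))
def inpress():
    o=ctrl.get_obs();Rc=Ro.from_euler("xyz",o["eef_rot"]);c,s=np.cos(pose[2]),np.sin(pose[2])
    for n,p in(("tcp",o["ee_pos"]),("grasp",o["ee_pos"]-Rc.apply([0,0,ctrl.grasp_offset]))):
        d=p-[pose[0],pose[1],0];print(n,"press mm",(1000*np.array([c*d[0]+s*d[1],-s*d[0]+c*d[1],d[2]])).round(1))
E
python3 - <<'E'
from geo import *
go((-30,183,140),tool(.12,.4)); go((-30,183,73),tool(.12,.4))
E
```

```text
t 1.0 pos [0.2297 0.4997 0.2054] F [-0.1  0.4 -0.1] M [ 0.02  0.02 -0.08] grip 0.094
target [0.6081 0.127  0.1227] shift units in target frame [-20.65 -11.01  13.22] in current [-24.97  -9.03   4.14]
turn units in cur frame [-0.2  -5.   -0.99] q [ 1.07  0.3   1.52  0.    1.32 -0.07]
t 1.0 pos [0.2297 0.4997 0.2054] F [-0.1  0.4 -0.1] M [ 0.02  0.02 -0.08] grip 0.094
target [0.6081 0.127  0.0557] shift units in target frame [-19.34 -11.01  16.31] in current [-24.97  -9.03   7.49]
turn units in cur frame [-0.2  -5.   -0.99] q [ 1.07  0.3   1.52  0.    1.32 -0.07]
```

carry_out:
  deltas:
    - {"wz": -1,"jaw": 70}
    - {"wy": -1}
    - {"wy": -1}
    - {"wy": -1}
    - {"wy": -1}
    - {"wy": -1}
  squeeze: 25

```text
invalid input
```

Run:
```python
from geo import *
go((-30,183,140),tool(.12,.4)); go((-30,183,73),tool(.12,.4))
```

```text
t 1.0 pos [0.2297 0.4997 0.2054] F [-0.1  0.4 -0.1] M [ 0.02  0.02 -0.08] grip 0.094
target [0.6081 0.127  0.1227] shift units in target frame [-20.65 -11.01  13.22] in current [-24.97  -9.03   4.14]
turn units in cur frame [-0.2  -5.   -0.99] q [ 1.07  0.3   1.52  0.    1.32 -0.07]
t 1.0 pos [0.2297 0.4997 0.2054] F [-0.1  0.4 -0.1] M [ 0.02  0.02 -0.08] grip 0.094
target [0.6081 0.127  0.0557] shift units in target frame [-19.34 -11.01  16.31] in current [-24.97  -9.03   7.49]
turn units in cur frame [-0.2  -5.   -0.99] q [ 1.07  0.3   1.52  0.    1.32 -0.07]
```

carry_out:
  deltas:
    - {"x": 0,"y": 0,"z": 0,"wx": 0,"wy": 0,"wz": -1,"jaw": 70}
    - {"x": 0,"y": 0,"z": 0,"wx": 0,"wy": -1,"wz": 0,"jaw": 70}
    - {"x": 0,"y": 0,"z": 0,"wx": 0,"wy": -1,"wz": 0,"jaw": 70}
    - {"x": 0,"y": 0,"z": 0,"wx": 0,"wy": -1,"wz": 0,"jaw": 70}
    - {"x": 0,"y": 0,"z": 0,"wx": 0,"wy": -1,"wz": 0,"jaw": 70}
    - {"x": 0,"y": 0,"z": 0,"wx": 0,"wy": -1,"wz": 0,"jaw": 70}
  squeeze: 25

```text
time_s: 1.5
ee_pos: [0.2297, 0.5, 0.2059]
eef_rot: [3.14, 0.404, 2.79]
force: [1.6, 0.7, -1.0]
grip_width: 0.066
```

Run:
```python
from geo import *
go((-30,183,140),tool(.12,.4)); go((-30,183,73),tool(.12,.4))
```

```text
t 1.5 pos [0.2297 0.5    0.2059] F [ 1.6  0.7 -1. ] M [ 0.07  0.14 -0.03] grip 0.066
target [0.6081 0.127  0.1227] shift units in target frame [-20.64 -11.02  13.25] in current [-20.6  -11.02  13.31]
turn units in cur frame [ 0.02  0.05 -0.01] q [ 1.27  0.32  1.54 -0.42  1.32  0.16]
t 1.5 pos [0.2297 0.5    0.2059] F [ 1.6  0.7 -1. ] M [ 0.07  0.14 -0.03] grip 0.066
target [0.6081 0.127  0.0557] shift units in target frame [-19.34 -11.02  16.33] in current [-19.28 -11.03  16.39]
turn units in cur frame [ 0.02  0.05 -0.01] q [ 1.27  0.32  1.54 -0.42  1.32  0.16]
```

carry_out:
  deltas:
    - {"x": -0.94,"y": -0.5,"z": 0.6,"wx": 0,"wy": 0,"wz": 0,"jaw": 70}
    - {"x": -0.94,"y": -0.5,"z": 0.6,"wx": 0,"wy": 0,"wz": 0,"jaw": 70}
    - {"x": -0.94,"y": -0.5,"z": 0.6,"wx": 0,"wy": 0,"wz": 0,"jaw": 70}
    - {"x": -0.94,"y": -0.5,"z": 0.6,"wx": 0,"wy": 0,"wz": 0,"jaw": 70}
    - {"x": -0.94,"y": -0.5,"z": 0.6,"wx": 0,"wy": 0,"wz": 0,"jaw": 70}
    - {"x": -0.94,"y": -0.5,"z": 0.6,"wx": 0,"wy": 0,"wz": 0,"jaw": 70}
    - {"x": -0.94,"y": -0.5,"z": 0.6,"wx": 0,"wy": 0,"wz": 0,"jaw": 70}
    - {"x": -0.94,"y": -0.5,"z": 0.6,"wx": 0,"wy": 0,"wz": 0,"jaw": 70}
    - {"x": -0.94,"y": -0.5,"z": 0.6,"wx": 0,"wy": 0,"wz": 0,"jaw": 70}
    - {"x": -0.94,"y": -0.5,"z": 0.6,"wx": 0,"wy": 0,"wz": 0,"jaw": 70}
    - {"x": -0.94,"y": -0.5,"z": 0.6,"wx": 0,"wy": 0,"wz": 0,"jaw": 70}
    - {"x": -0.94,"y": -0.5,"z": 0.6,"wx": 0,"wy": 0,"wz": 0,"jaw": 70}

```text
time_s: 2.5
ee_pos: [0.437, 0.2955, 0.1607]
eef_rot: [3.141, 0.4, 2.791]
force: [-0.3, 0.4, -0.1]
grip_width: 0.0658
```

carry_out:
  deltas:
    - {"x": -0.85,"y": -0.45,"z": 0.55,"wx": 0,"wy": 0,"wz": 0,"jaw": 70}
    - {"x": -0.85,"y": -0.45,"z": 0.55,"wx": 0,"wy": 0,"wz": 0,"jaw": 70}
    - {"x": -0.85,"y": -0.45,"z": 0.55,"wx": 0,"wy": 0,"wz": 0,"jaw": 70}
    - {"x": -0.85,"y": -0.45,"z": 0.55,"wx": 0,"wy": 0,"wz": 0,"jaw": 70}
    - {"x": -0.85,"y": -0.45,"z": 0.55,"wx": 0,"wy": 0,"wz": 0,"jaw": 70}
    - {"x": -0.85,"y": -0.45,"z": 0.55,"wx": 0,"wy": 0,"wz": 0,"jaw": 70}
    - {"x": -0.85,"y": -0.45,"z": 0.55,"wx": 0,"wy": 0,"wz": 0,"jaw": 70}
    - {"x": -0.85,"y": -0.45,"z": 0.55,"wx": 0,"wy": 0,"wz": 0,"jaw": 70}
    - {"x": -0.85,"y": -0.45,"z": 0.55,"wx": 0,"wy": 0,"wz": 0,"jaw": 70}
    - {"x": -0.85,"y": -0.45,"z": 0.55,"wx": 0,"wy": 0,"wz": 0,"jaw": 70}
    - {"x": -0.85,"y": -0.45,"z": 0.55,"wx": 0,"wy": 0,"wz": 0,"jaw": 70}
    - {"x": 0,"y": 0,"z": 0,"wx": 0,"wy": 0,"wz": 0,"jaw": 70}

```text
time_s: 3.5
ee_pos: [0.6097, 0.1256, 0.1213]
eef_rot: [-3.141, 0.4, 2.789]
force: [-0.4, 0.9, -0.7]
grip_width: 0.0657
```

Run:
```python
from geo import *
from look import snap
go((-30,183,140),tool(.12,.4)); go((-30,183,73),tool(.12,.4))
snap("1")
```

```text
t 3.5 pos [0.6097 0.1256 0.1213] F [-0.4  0.9 -0.7] M [ 0.08  0.14 -0.01] grip 0.0657
target [0.6081 0.127  0.1227] shift units in target frame [ 0.07  0.04 -0.1 ] in current [ 0.07  0.04 -0.1 ]
turn units in cur frame [-0.02 -0.   -0.03] q [ 0.24  0.38  1.67 -0.32  0.78 -0.79]
t 3.5 pos [0.6097 0.1256 0.1213] F [-0.4  0.9 -0.7] M [ 0.08  0.14 -0.01] grip 0.0657
target [0.6081 0.127  0.0557] shift units in target frame [1.37 0.04 2.98] in current [1.37 0.04 2.98]
turn units in cur frame [-0.02 -0.   -0.03] q [ 0.24  0.38  1.67 -0.32  0.78 -0.79]
```

View pics/side_1.png

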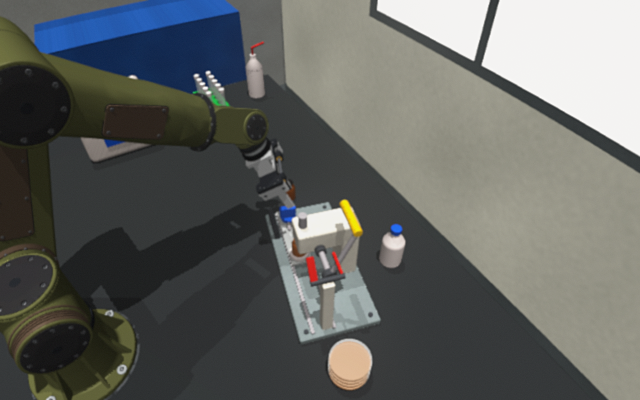

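View pics/top_1.png

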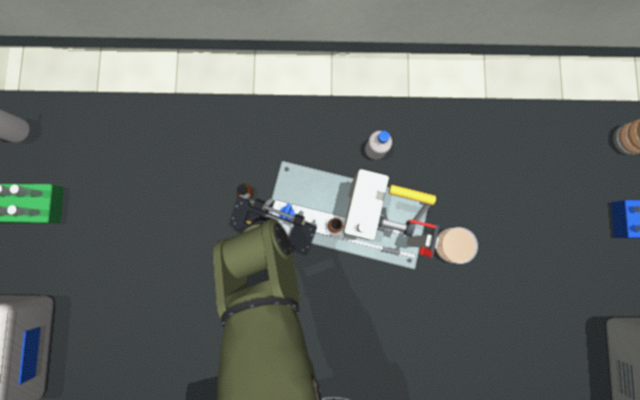

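In the side view the gripper leans above the knob (290,210). In the top view its fingers straddle the knob at (287,212), so I'll descend and close.

carry_out:
  deltas:
    - {"x": 0.27,"y": 0,"z": 0.6,"wx": 0,"wy": 0,"wz": 0,"jaw": 70}
    - {"x": 0.27,"y": 0,"z": 0.6,"wx": 0,"wy": 0,"wz": 0,"jaw": 70}
    - {"x": 0.27,"y": 0,"z": 0.6,"wx": 0,"wy": 0,"wz": 0,"jaw": 70}
    - {"x": 0.27,"y": 0,"z": 0.6,"wx": 0,"wy": 0,"wz": 0,"jaw": 70}
    - {"x": 0.27,"y": 0,"z": 0.6,"wx": 0,"wy": 0,"wz": 0,"jaw": 70}
    - {"x": 0,"y": 0,"z": 0,"wx": 0,"wy": 0,"wz": 0,"jaw": 5}
    - {"x": 0,"y": 0,"z": 0,"wx": 0,"wy": 0,"wz": 0,"jaw": 5}
    - {"x": 0,"y": 0,"z": 0,"wx": 0,"wy": 0,"wz": 0,"jaw": 5}
    - {"x": 0,"y": 0,"z": 0,"wx": 0,"wy": 0,"wz": 0,"jaw": 5}
    - {"x": 0,"y": 0,"z": 0,"wx": 0,"wy": 0,"wz": 0,"jaw": 5}
    - {"x": 0,"y": 0,"z": 0,"wx": 0,"wy": 0,"wz": 0,"jaw": 5}

```text
time_s: 4.52
ee_pos: [0.607, 0.1286, 0.0569]
eef_rot: [3.141, 0.401, 2.791]
force: [0.2, -0.1, -0.1]
grip_width: 0.0293
```

Run:
```python
from geo import *
go((-30,130,73),tool(.12,.4)); inpress()
```

```text
t 4.52 pos [0.607  0.1286 0.0569] F [ 0.2 -0.1 -0.1] M [ 0.09  0.1  -0.01] grip 0.0293
target [0.596  0.0754 0.0557] shift units in target frame [-0.34 -2.69  0.21] in current [-0.34 -2.69  0.21]
turn units in cur frame [ 0.    0.01 -0.01] q [ 0.25  0.47  1.72 -0.37  0.65 -0.71]
tcp press mm [-24.1 183.4  56.9]
grasp press mm [-31.4 184.3  74.2]
```

Still closing.

carry_out:
  deltas:
    - {"x": 0,"y": 0,"z": 0,"wx": 0,"wy": 0,"wz": 0,"jaw": 5}
    - {"x": 0,"y": 0,"z": 0,"wx": 0,"wy": 0,"wz": 0,"jaw": 5}
    - {"x": 0,"y": 0,"z": 0,"wx": 0,"wy": 0,"wz": 0,"jaw": 5}
    - {"x": 0,"y": 0,"z": 0,"wx": 0,"wy": 0,"wz": 0,"jaw": 5}

```text
time_s: 4.85
ee_pos: [0.6069, 0.1285, 0.0564]
eef_rot: [3.141, 0.4, 2.791]
force: [-0.3, 0.6, 1.5]
grip_width: 0.0137
```

Run:
```python
from geo import *
go((-30,130,73),tool(.12,.4)); inpress()
```

```text
t 4.85 pos [0.6069 0.1285 0.0564] F [-0.3  0.6  1.5] M [-0.    0.12 -0.04] grip 0.0137
target [0.596  0.0754 0.0557] shift units in target frame [-0.35 -2.68  0.19] in current [-0.35 -2.68  0.19]
turn units in cur frame [-0.    0.   -0.01] q [ 0.25  0.47  1.72 -0.37  0.65 -0.71]
tcp press mm [-24.2 183.3  56.4]
grasp press mm [-31.5 184.2  73.7]
```

carry_out:
  deltas:
    - {"x": -0.05,"y": -0.45,"z": 0.02,"wx": 0,"wy": 0,"wz": 0,"jaw": 5}
    - {"x": -0.05,"y": -0.45,"z": 0.02,"wx": 0,"wy": 0,"wz": 0,"jaw": 5}
    - {"x": -0.05,"y": -0.45,"z": 0.02,"wx": 0,"wy": 0,"wz": 0,"jaw": 5}
    - {"x": -0.05,"y": -0.45,"z": 0.02,"wx": 0,"wy": 0,"wz": 0,"jaw": 5}
    - {"x": -0.05,"y": -0.45,"z": 0.02,"wx": 0,"wy": 0,"wz": 0,"jaw": 5}
    - {"x": 0,"y": 0,"z": 0,"wx": 0,"wy": 0,"wz": 0,"jaw": 5}

```text
time_s: 5.35
ee_pos: [0.5959, 0.0824, 0.0564]
eef_rot: [-3.141, 0.4, 2.79]
force: [0.1, -1.4, 0.9]
grip_width: 0.014
```

Run:
```python
from geo import *
go((-30,130,73),tool(.12,.4)); inpress()
```

```text
t 5.35 pos [0.5959 0.0824 0.0564] F [ 0.1 -1.4  0.9] M [-0.28  0.17 -0.03] grip 0.014
target [0.596  0.0754 0.0557] shift units in target frame [-0.1  -0.33  0.08] in current [-0.1  -0.33  0.08]
turn units in cur frame [-0.02 -0.   -0.02] q [ 0.16  0.43  1.79 -0.35  0.6  -0.8 ]
tcp press mm [-24.3 135.9  56.4]
grasp press mm [-31.6 136.8  73.7]
```

carry_out:
  deltas:
    - {"x": -0.01,"y": -0.12,"z": 0,"wx": 0,"wy": 0,"wz": 0,"jaw": 5}
    - {"x": -0.01,"y": -0.12,"z": 0,"wx": 0,"wy": 0,"wz": 0,"jaw": 5}
    - {"x": -0.01,"y": -0.12,"z": 0,"wx": 0,"wy": 0,"wz": 0,"jaw": 5}
    - {"x": 0,"y": 0,"z": 0,"wx": 0,"wy": 0,"wz": 0,"jaw": 5}

```text
time_s: 5.68
ee_pos: [0.5949, 0.0784, 0.0565]
eef_rot: [3.139, 0.401, 2.791]
force: [6.6, 7.9, -5.0]
grip_width: 0.0142
```

Run:
```python
from geo import *
go((-30,130,73),tool(.12,.4)); inpress()
```

```text
t 5.68 pos [0.5949 0.0784 0.0565] F [ 6.6  7.9 -5. ] M [ 1.46 -0.71  0.62] grip 0.0142
target [0.596  0.0754 0.0557] shift units in target frame [-0.08 -0.12  0.08] in current [-0.08 -0.12  0.08]
turn units in cur frame [ 0.03  0.01 -0.01] q [ 0.15  0.42  1.79 -0.34  0.6  -0.82]
tcp press mm [-24.5 131.8  56.5]
grasp press mm [-31.8 132.6  73.8]
```

carry_out:
  deltas:
    - {"x": 0,"y": -0.03,"z": 0,"wx": 0.39,"wy": 0,"wz": 0.92,"jaw": 5}
    - {"x": 0,"y": -0.03,"z": 0,"wx": 0.39,"wy": 0,"wz": 0.92,"jaw": 5}
    - {"x": 0,"y": -0.03,"z": 0,"wx": 0.39,"wy": 0,"wz": 0.92,"jaw": 5}
    - {"x": 0,"y": -0.03,"z": 0,"wx": 0.39,"wy": 0,"wz": 0.92,"jaw": 5}
    - {"x": 0,"y": 0,"z": 0,"wx": 0,"wy": 0,"wz": 0,"jaw": 5}

```text
time_s: 6.1
ee_pos: [0.594, 0.0768, 0.0565]
eef_rot: [3.14, 0.4, 2.467]
force: [3.6, 6.5, -0.0]
grip_width: 0.0138
```

Run:
```python
from geo import *
from look import snap
go((-30,130,73),tool(.44,.4)); inpress(); snap("2")
```

```text
t 6.1 pos [0.594  0.0768 0.0565] F [ 3.6  6.5 -0. ] M [ 1.18 -0.58  0.51] grip 0.0138
target [0.5948 0.0734 0.0557] shift units in target frame [-0.11 -0.11  0.09] in current [-0.11 -0.11  0.09]
turn units in cur frame [ 0.    0.01 -0.05] q [ 0.2   0.46  1.73 -0.46  0.74 -0.38]
tcp press mm [-25.  130.   56.5]
grasp press mm [-31.6 133.1  73.8]
```

View pics/side_2.png

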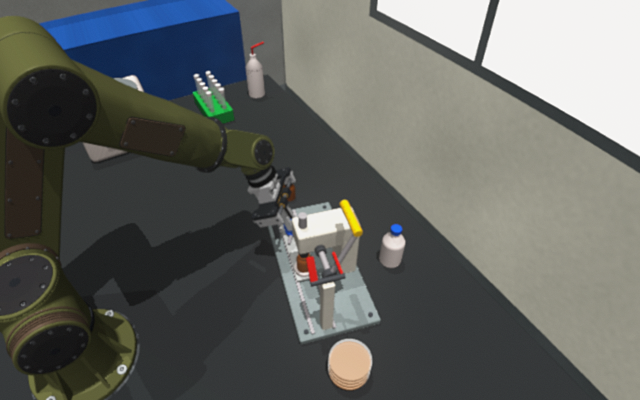

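The vial now sits under the head at about (302,262) and the knob is turning with the gripper. I'll continue.

carry_out:
  deltas:
    - {"x": 0,"y": -0.03,"z": 0,"wx": 0.39,"wy": 0,"wz": 0.92,"jaw": 5}
    - {"x": 0,"y": -0.03,"z": 0,"wx": 0.39,"wy": 0,"wz": 0.92,"jaw": 5}
    - {"x": 0,"y": -0.03,"z": 0,"wx": 0.39,"wy": 0,"wz": 0.92,"jaw": 5}
    - {"x": 0,"y": -0.03,"z": 0,"wx": 0.39,"wy": 0,"wz": 0.92,"jaw": 5}
    - {"x": 0,"y": -0.03,"z": 0,"wx": 0.39,"wy": 0,"wz": 0.92,"jaw": 5}
    - {"x": 0,"y": -0.03,"z": 0,"wx": 0.39,"wy": 0,"wz": 0.92,"jaw": 5}
    - {"x": 0,"y": 0,"z": 0,"wx": 0,"wy": 0,"wz": 0,"jaw": 5}

```text
time_s: 6.78
ee_pos: [0.5917, 0.075, 0.0565]
eef_rot: [3.138, 0.399, 1.987]
force: [5.6, 12.2, 0.4]
grip_width: 0.0139
```

Run:
```python
from geo import *
go((-30,130,73),tool(1.4,.4)); inpress()
```

```text
t 6.78 pos [0.5917 0.075  0.0565] F [ 5.6 12.2  0.4] M [ 2.11 -0.85  0.61] grip 0.0139
target [0.5887 0.0707 0.0557] shift units in target frame [-0.19 -0.14  0.13] in current [-0.11 -0.23  0.09]
turn units in cur frame [ 2.35 -0.02  5.48] q [ 0.24  0.55  1.6  -0.48  0.97  0.09]
tcp press mm [-26.7 127.7  56.5]
grasp press mm [-31.2 133.5  73.8]
```

carry_out:
  deltas:
    - {"x": 0,"y": -0.03,"z": 0,"wx": 0.39,"wy": 0,"wz": 0.92,"jaw": 5}
    - {"x": 0,"y": -0.03,"z": 0,"wx": 0.39,"wy": 0,"wz": 0.92,"jaw": 5}
    - {"x": 0,"y": -0.03,"z": 0,"wx": 0.39,"wy": 0,"wz": 0.92,"jaw": 5}
    - {"x": 0,"y": -0.03,"z": 0,"wx": 0.39,"wy": 0,"wz": 0.92,"jaw": 5}
    - {"x": 0,"y": -0.03,"z": 0,"wx": 0.39,"wy": 0,"wz": 0.92,"jaw": 5}
    - {"x": 0,"y": -0.03,"z": 0,"wx": 0.39,"wy": 0,"wz": 0.92,"jaw": 5}
    - {"x": 0,"y": 0,"z": 0,"wx": 0.2,"wy": 0,"wz": 0.46,"jaw": 5}
    - {"x": 0,"y": 0,"z": 0,"wx": 0,"wy": 0,"wz": 0,"jaw": 5}
    - {"x": 0,"y": 0,"z": 0,"wx": 0,"wy": 0,"wz": 0,"jaw": 5}

```text
time_s: 7.53
ee_pos: [0.5888, 0.0744, 0.0566]
eef_rot: [3.139, 0.397, 1.473]
force: [10.7, 12.3, -4.1]
grip_width: 0.0137
```

Run:
```python
from geo import *
go((-30,130,73),tool(1.4,.4)); inpress()
```

```text
t 7.53 pos [0.5888 0.0744 0.0566] F [10.7 12.3 -4.1] M [ 2.6  -2.09  1.25] grip 0.0137
target [0.5887 0.0707 0.0557] shift units in target frame [-0.15  0.    0.12] in current [-0.15  0.01  0.11]
turn units in cur frame [-0.15 -0.04 -0.44] q [ 0.23  0.64  1.44 -0.4   1.22  0.5 ]
tcp press mm [-29.5 126.4  56.6]
grasp press mm [-30.5 133.6  74. ]
```

carry_out:
  deltas:
    - {"x": 0,"y": 0,"z": 0,"wx": 0,"wy": 0,"wz": 0,"jaw": 50}
    - {"x": 0,"y": 0,"z": 0,"wx": 0,"wy": 0,"wz": 0,"jaw": 50}
    - {"x": 0,"y": 0,"z": 0,"wx": 0,"wy": 0,"wz": 0,"jaw": 50}
    - {"x": 0,"y": 0,"z": 0,"wx": 0,"wy": 0,"wz": 0,"jaw": 50}
    - {"x": 0,"y": 0,"z": -0.6,"wx": 0,"wy": 0,"wz": 0,"jaw": 50}
    - {"x": 0,"y": 0,"z": -1,"wx": 0,"wy": 0,"wz": 0,"jaw": 50}
    - {"x": 0,"y": 0,"z": -1,"wx": 0,"wy": 0,"wz": 0,"jaw": 50}
    - {"x": 0,"y": 0,"z": -1,"wx": 0,"wy": 0,"wz": 0,"jaw": 50}
    - {"x": 0,"y": 0,"z": -1,"wx": 0,"wy": 0,"wz": 0,"jaw": 50}
    - {"x": 0,"y": 0,"z": -1,"wx": 0,"wy": 0,"wz": 0,"jaw": 50}
    - {"x": 0,"y": 0,"z": -1,"wx": 0,"wy": 0,"wz": 0,"jaw": 0}
    - {"x": 0,"y": 0,"z": -1,"wx": 0,"wy": 0,"wz": 0,"jaw": 0}

```text
time_s: 8.53
ee_pos: [0.593, 0.1318, 0.1985]
eef_rot: [-3.141, 0.4, 1.472]
force: [0.7, 0.4, 0.3]
grip_width: 0.0372
```

carry_out:
  deltas:
    - {"x": -1,"y": 0,"z": -1,"wx": 0,"wy": 1,"wz": 0,"jaw": 0}
    - {"x": -1,"y": 0,"z": -1,"wx": 0,"wy": 1,"wz": 0,"jaw": 0}
    - {"x": 0,"y": 0,"z": -1,"wx": 0,"wy": 1,"wz": 0,"jaw": 0}
    - {"x": 0,"y": 0,"z": 0,"wx": 0,"wy": 1,"wz": 0,"jaw": 0}
    - {"x": 0,"y": 0,"z": 0,"wx": 0,"wy": 1,"wz": 0,"jaw": 0}
    - {"x": 0,"y": 0,"z": 0,"wx": 0,"wy": 0,"wz": 0,"jaw": 0}

```text
time_s: 9.03
ee_pos: [0.5915, 0.1114, 0.2692]
eef_rot: [3.141, -0.004, 1.47]
force: [0.4, 0.1, 0.5]
grip_width: 0.0007
```

Run:
```python
from geo import *
from look import snap
go((-48,-95,260),tool(np.pi/2,0),graspref=False); inpress(); snap("3")
a=cv2.imread("pics/top_3.png")[150:280,235:485]; cv2.imwrite("pics/top_3z.png",cv2.resize(a,None,fx=3.2,fy=3.2,interpolation=cv2.INTER_CUBIC))
a=cv2.imread("pics/side_3.png")[170:350,255:405]; cv2.imwrite("pics/side_3z.png",cv2.resize(a,None,fx=3.3,fy=3.3,interpolation=cv2.INTER_CUBIC))
```

```text
t 9.03 pos [0.5915 0.1114 0.2692] F [0.4 0.1 0.5] M [-0.05  0.08  0.01] grip 0.0007
target [ 0.5202 -0.137   0.26  ] shift units in target frame [-12.91  -0.63   0.46] in current [-12.72  -2.29   0.41]
turn units in cur frame [ 0.   -0.04  1.61] q [0.12 0.38 1.27 0.   1.49 0.22]
tcp press mm [-35.3 163.1 269.2]
grasp press mm [-35.3 163.1 288. ]
```

View pics/side_3z.png

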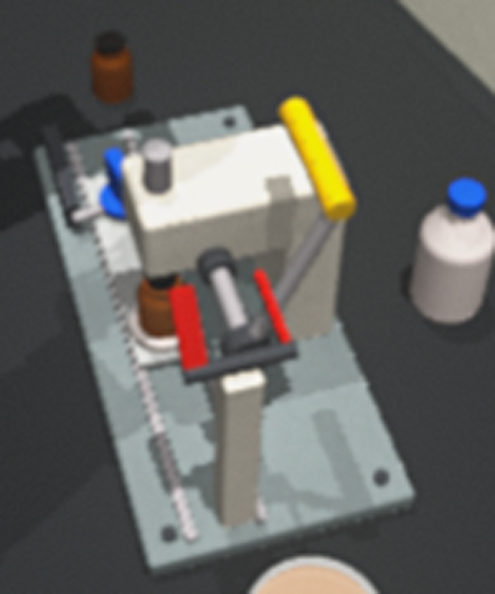

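View pics/top_3z.png

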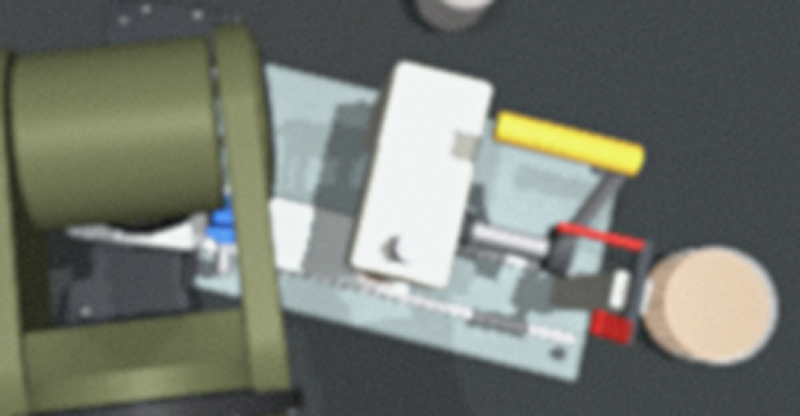

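Knob locked: its finger is swung to the front (side zoom, 90,213), and the vial is under the ram. Now I'll move over to the catch with the fingers shut.

carry_out:
  deltas:
    - {"x": 0,"y": 0,"z": 0,"wx": 0,"wy": 0,"wz": 0.8,"jaw": 0}
    - {"x": 0,"y": 0,"z": 0,"wx": 0,"wy": 0,"wz": 0.8,"jaw": 0}
    - {"x": -1,"y": -0.1,"z": 0,"wx": 0,"wy": 0,"wz": 0,"jaw": 0}
    - {"x": -1,"y": -0.1,"z": 0,"wx": 0,"wy": 0,"wz": 0,"jaw": 0}
    - {"x": -1,"y": -0.1,"z": 0,"wx": 0,"wy": 0,"wz": 0,"jaw": 0}
    - {"x": -1,"y": -0.1,"z": 0,"wx": 0,"wy": 0,"wz": 0,"jaw": 0}
    - {"x": -1,"y": -0.1,"z": 0,"wx": 0,"wy": 0,"wz": 0,"jaw": 0}
    - {"x": -1,"y": -0.1,"z": 0,"wx": 0,"wy": 0,"wz": 0,"jaw": 0}
    - {"x": -1,"y": 0,"z": 0,"wx": 0,"wy": 0,"wz": 0,"jaw": 0}
    - {"x": -1,"y": 0,"z": 0,"wx": 0,"wy": 0,"wz": 0,"jaw": 0}
    - {"x": -1,"y": 0,"z": 0,"wx": 0,"wy": 0,"wz": 0,"jaw": 0}
    - {"x": -1,"y": 0,"z": 0,"wx": 0,"wy": 0,"wz": 0,"jaw": 0}

```text
time_s: 10.13
ee_pos: [0.5344, -0.0795, 0.2676]
eef_rot: [-3.139, 0.003, 1.345]
force: [0.7, 0.3, -0.3]
grip_width: 0.0004
```

carry_out:
  deltas:
    - {"x": -1,"y": 0,"z": 0,"wx": 0,"wy": 0,"wz": 0,"jaw": 0}
    - {"x": -1,"y": 0,"z": 0,"wx": 0,"wy": 0,"wz": 0,"jaw": 0}
    - {"x": 0,"y": 0,"z": 0,"wx": 0,"wy": 0,"wz": 0,"jaw": 0}
    - {"x": 0,"y": 0,"z": 0,"wx": 0,"wy": 0,"wz": 0,"jaw": 0}

```text
time_s: 10.47
ee_pos: [0.5257, -0.1181, 0.2676]
eef_rot: [-3.139, 0.002, 1.343]
force: [-0.8, 0.7, -0.3]
grip_width: 0.0002
```

Run:
```python
from geo import *
from look import snap
go((-48,-95,232),tool(np.pi/2,0),graspref=False); inpress(); snap("4")
a=cv2.imread("pics/side_4.png")[100:350,205:455]; cv2.imwrite("pics/side_4z.png",cv2.resize(a,None,fx=2.4,fy=2.4,interpolation=cv2.INTER_CUBIC))
```

```text
t 10.47 pos [ 0.5257 -0.1181  0.2676] F [-0.8  0.7 -0.3] M [-0.02  0.14  0.  ] grip 0.0002
target [ 0.5202 -0.137   0.232 ] shift units in target frame [-0.98 -0.05  1.78] in current [-0.98 -0.05  1.78]
turn units in cur frame [-0.03  0.03  0.04] q [-0.29  0.24  1.46 -0.    1.45 -0.06]
tcp press mm [-46.9 -75.4 267.6]
grasp press mm [-46.9 -75.3 286.4]
```

View pics/side_4z.png

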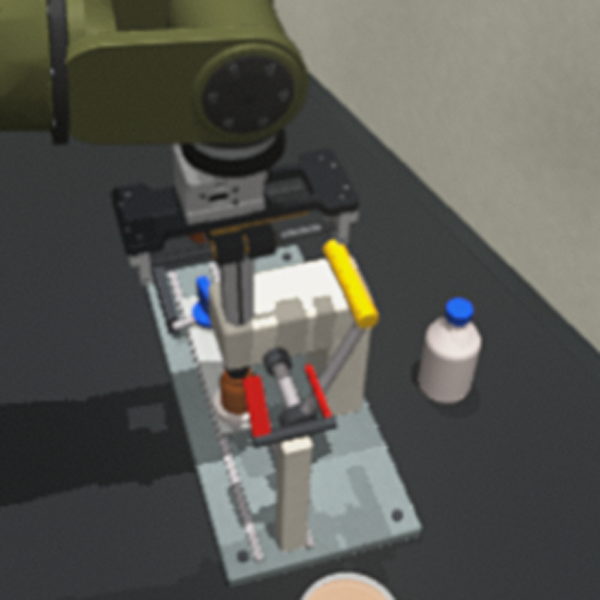

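carry_out:
  deltas:
    - {"x": 0,"y": -0.05,"z": 0.9,"wx": 0,"wy": 0,"wz": 0,"jaw": 0}
    - {"x": 0,"y": 0,"z": 0.9,"wx": 0,"wy": 0,"wz": 0,"jaw": 0}
    - {"x": -0.5,"y": 0,"z": 0,"wx": 0,"wy": 0,"wz": 0,"jaw": 0}
    - {"x": -0.5,"y": 0,"z": 0,"wx": 0,"wy": 0,"wz": 0,"jaw": 0}
    - {"x": -0.5,"y": 0,"z": 0,"wx": 0,"wy": 0,"wz": 0,"jaw": 0}
    - {"x": -0.5,"y": 0,"z": 0,"wx": 0,"wy": 0,"wz": 0,"jaw": 0}
    - {"x": -0.5,"y": 0,"z": 0,"wx": 0,"wy": 0,"wz": 0,"jaw": 0}
    - {"x": -0.5,"y": 0,"z": 0,"wx": 0,"wy": 0,"wz": 0,"jaw": 0}
    - {"x": -0.5,"y": 0,"z": 0,"wx": 0,"wy": 0,"wz": 0,"jaw": 0}
    - {"x": 0,"y": 0,"z": 0,"wx": 0,"wy": 0,"wz": 0,"jaw": 0}

```text
time_s: 11.4
ee_pos: [0.5085, -0.1882, 0.2319]
eef_rot: [-3.141, 0.001, 1.342]
force: [0.3, 0.5, 0.0]
grip_width: 0.0004
```

Run:
```python
from geo import *
from look import snap
go((-48,-178,232),tool(np.pi/2,0),graspref=False); inpress(); snap("5")
a=cv2.imread("pics/side_5.png")[100:350,205:455]; cv2.imwrite("pics/side_5z.png",cv2.resize(a,None,fx=2.4,fy=2.4,interpolation=cv2.INTER_CUBIC))
```

```text
t 11.4 pos [ 0.5085 -0.1882  0.2319] F [0.3 0.5 0. ] M [-0.06  0.08  0.05] grip 0.0004
target [ 0.5012 -0.2178  0.232 ] shift units in target frame [-1.52 -0.01 -0.  ] in current [-1.52 -0.02 -0.  ]
turn units in cur frame [-0.01  0.02  0.02] q [-0.42  0.26  1.51 -0.    1.37 -0.19]
tcp press mm [ -47.7 -147.5  231.9]
grasp press mm [ -47.7 -147.5  250.7]
```

View pics/side_5z.png

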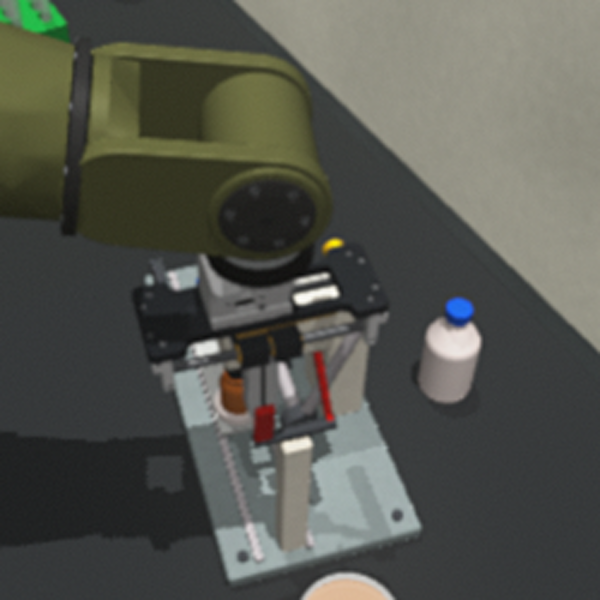

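The paddle is following, now near upright at (263,422). I'll push on to the stop.

carry_out:
  deltas:
    - {"x": -0.5,"y": 0,"z": 0,"wx": 0,"wy": 0,"wz": 0,"jaw": 0}
    - {"x": -0.5,"y": 0,"z": 0,"wx": 0,"wy": 0,"wz": 0,"jaw": 0}
    - {"x": -0.5,"y": 0,"z": 0,"wx": 0,"wy": 0,"wz": 0,"jaw": 0}
    - {"x": 0,"y": 0,"z": 0,"wx": 0,"wy": 0,"wz": 0,"jaw": 0}
    - {"x": 0,"y": 0,"z": 0,"wx": 0,"wy": 0,"wz": 0,"jaw": 0}

```text
time_s: 11.92
ee_pos: [0.5025, -0.2142, 0.2326]
eef_rot: [-3.141, -0.003, 1.344]
force: [0.0, 17.5, 8.7]
grip_width: 0.0007
```

Run:
```python
from geo import *
go((-48,-178,232),tool(np.pi/2,0),graspref=False); inpress()
```

```text
t 11.92 pos [ 0.5025 -0.2142  0.2326] F [ 0.  17.5  8.7] M [ 3.53 -0.06 -0.06] grip 0.0007
target [ 0.5012 -0.2178  0.232 ] shift units in target frame [-0.19 -0.02  0.03] in current [-0.19 -0.02  0.03]
turn units in cur frame [-0.01 -0.04  0.05] q [-0.47  0.27  1.49  0.    1.38 -0.25]
tcp press mm [ -47.6 -174.2  232.6]
grasp press mm [ -47.6 -174.3  251.4]
```

carry_out:
  deltas:
    - {"x": 0.5,"y": 0,"z": 0,"wx": 0,"wy": 0,"wz": 0,"jaw": 0}
    - {"x": 0.5,"y": 0,"z": -0.5,"wx": 0,"wy": 0,"wz": 0,"jaw": 0}
    - {"x": 0,"y": 0,"z": -1,"wx": 0,"wy": 0,"wz": 0,"jaw": 0}
    - {"x": 0,"y": 0,"z": -1,"wx": 0,"wy": 0,"wz": 0,"jaw": 0}
    - {"x": 0,"y": 0,"z": -1,"wx": 0,"wy": 0,"wz": 0,"jaw": 0}
    - {"x": 0,"y": 0,"z": -1,"wx": 0,"wy": 0,"wz": 0,"jaw": 0}
    - {"x": 0,"y": 0,"z": -1,"wx": 0,"wy": 0,"wz": 0,"jaw": 65}
    - {"x": 0,"y": 0,"z": 0,"wx": 0,"wy": 0,"wz": 0,"jaw": 65}

```text
time_s: 12.58
ee_pos: [0.5073, -0.1964, 0.3464]
eef_rot: [3.137, 0.003, 1.344]
force: [-1.1, 0.2, 0.6]
grip_width: 0.0105
```

Run:
```python
from geo import *
from look import snap
go((54.5,-70,320),tool(np.pi/2,0)); inpress(); snap("6")
a=cv2.imread("pics/side_6.png")[150:350,230:430]; cv2.imwrite("pics/side_6z.png",cv2.resize(a,None,fx=3,fy=3,interpolation=cv2.INTER_CUBIC))
a=cv2.imread("pics/top_6.png")[150:280,235:485]; cv2.imwrite("pics/top_6z.png",cv2.resize(a,None,fx=3.2,fy=3.2,interpolation=cv2.INTER_CUBIC))
for c in("side","top"):
    print(c,[(n,[(np.round(d["position"],1).tolist(),round(d["conf"],2)) for d in ctrl.mark_of(c,n)[:1]]) for n in("catch_tip","lever_grip")])
tip=(-48,-160-54*np.sin(.8),205+54*np.cos(.8)); print("expected",[proj(c,w(pose,tip))[0][::-1].round(1) for c in("side","top")])
```

```text
t 12.58 pos [ 0.5073 -0.1964  0.3464] F [-1.1  0.2  0.6] M [-0.06  0.06 -0.01] grip 0.0105
target [ 0.6257 -0.136   0.3012] shift units in target frame [4.29 5.07 2.26] in current [4.28 5.07 2.27]
turn units in cur frame [0.06 0.03 0.04] q [-0.44  0.22  1.3  -0.    1.62 -0.21]
tcp press mm [ -46.9 -155.8  346.4]
grasp press mm [ -47.  -155.8  365.2]
side [('catch_tip', [([286.7, 322.5], 0.76)]), ('lever_grip', [([217.4, 351.7], 0.95)])]
top [('catch_tip', [([191.8, 243.3], 0.62)]), ('lever_grip', [([195.8, 410.1], 0.84)])]
expected [array([288.4, 319.8]), array([258.2, 455.7])]
```

View pics/side_6z.png

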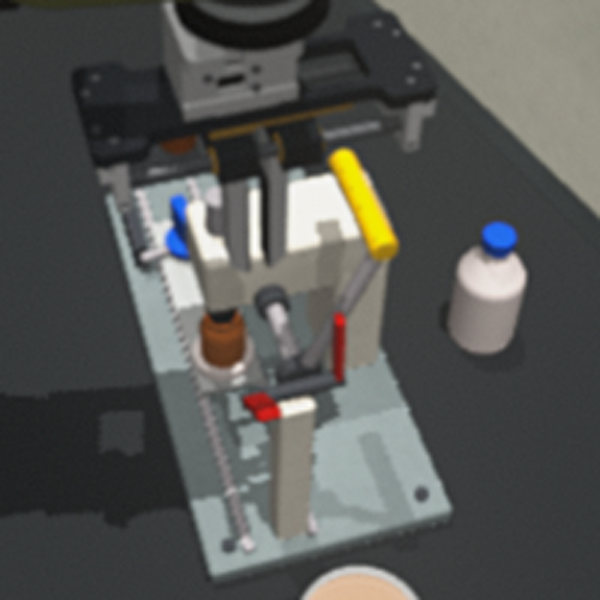

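View pics/top_6z.png

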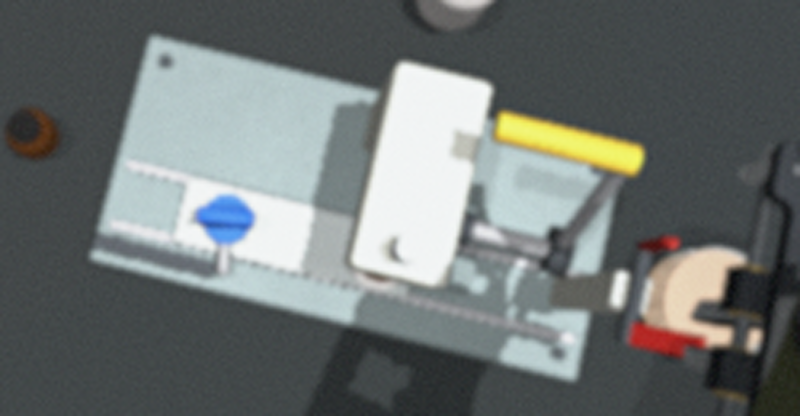

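The catch is over: paddle leaning out at (262,405) in the side zoom, blade standing upright clear of the rod. The knob bar lies along y, locked. Now to the lever.

carry_out:
  deltas:
    - {"x": 0.72,"y": 0.84,"z": 0,"wx": 0,"wy": 0,"wz": 0,"jaw": 65}
    - {"x": 0.72,"y": 0.84,"z": 0,"wx": 0,"wy": 0,"wz": 0,"jaw": 65}
    - {"x": 0.72,"y": 0.84,"z": 0,"wx": 0,"wy": 0,"wz": 0,"jaw": 65}
    - {"x": 0.72,"y": 0.84,"z": 0,"wx": 0,"wy": 0,"wz": 0,"jaw": 65}
    - {"x": 0.72,"y": 0.84,"z": 0,"wx": 0,"wy": 0,"wz": 0,"jaw": 65}
    - {"x": 0.72,"y": 0.84,"z": 0,"wx": 0,"wy": 0,"wz": 0,"jaw": 65}
    - {"x": 0,"y": 0,"z": 0,"wx": 0,"wy": 0,"wz": 0,"jaw": 65}
    - {"x": 0,"y": 0,"z": 0,"wx": 0,"wy": 0,"wz": 0,"jaw": 65}
    - {"x": 0,"y": 0,"z": 0,"wx": 0,"wy": 0,"wz": 0,"jaw": 65}

```text
time_s: 13.63
ee_pos: [0.6241, -0.1348, 0.3411]
eef_rot: [-3.139, 0.001, 1.344]
force: [-0.2, -0.5, 0.0]
grip_width: 0.0612
```

Run:
```python
from geo import *
from look import snap
go((54.5,-70,280),tool(np.pi/2,0)); inpress(); snap("7")
a=cv2.imread("pics/side_7.png")[120:320,230:430]; cv2.imwrite("pics/side_7z.png",cv2.resize(a,None,fx=3,fy=3,interpolation=cv2.INTER_CUBIC))
```

```text
t 13.63 pos [ 0.6241 -0.1348  0.3411] F [-0.2 -0.5  0. ] M [-0.06  0.06 -0.03] grip 0.0612
target [ 0.6257 -0.136   0.2612] shift units in target frame [-0.04  0.09  3.99] in current [-0.04  0.1   3.99]
turn units in cur frame [-0.03  0.01  0.04] q [-0.27  0.46  0.99 -0.    1.69 -0.04]
tcp press mm [ 52.6 -69.1 341.1]
grasp press mm [ 52.7 -69.1 359.9]
```

View pics/side_7z.png

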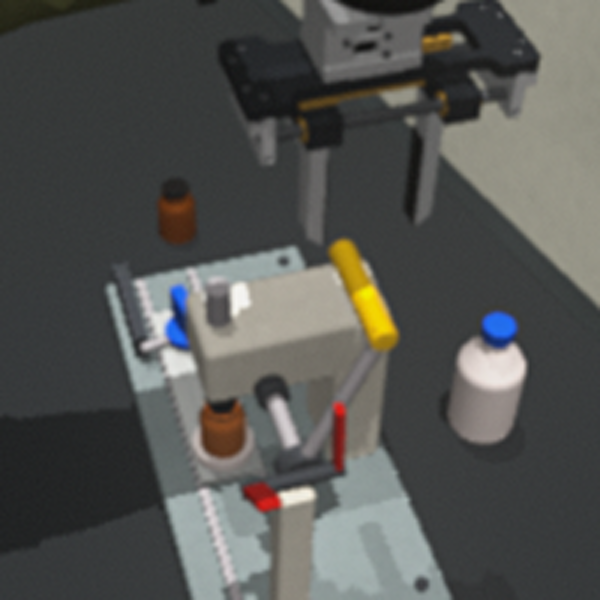

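The open fingers straddle the yellow grip (side zoom, 360,290), so I'll descend and close.

carry_out:
  deltas:
    - {"x": 0,"y": 0.1,"z": 0.8,"wx": 0,"wy": 0,"wz": 0,"jaw": 65}
    - {"x": 0,"y": 0,"z": 0.8,"wx": 0,"wy": 0,"wz": 0,"jaw": 65}
    - {"x": 0,"y": 0,"z": 0.8,"wx": 0,"wy": 0,"wz": 0,"jaw": 65}
    - {"x": 0,"y": 0,"z": 0.8,"wx": 0,"wy": 0,"wz": 0,"jaw": 65}
    - {"x": 0,"y": 0,"z": 0.8,"wx": 0,"wy": 0,"wz": 0,"jaw": 65}
    - {"x": 0,"y": 0,"z": 0,"wx": 0,"wy": 0,"wz": 0,"jaw": 10}
    - {"x": 0,"y": 0,"z": 0,"wx": 0,"wy": 0,"wz": 0,"jaw": 10}
    - {"x": 0,"y": 0,"z": 0,"wx": 0,"wy": 0,"wz": 0,"jaw": 10}
    - {"x": 0,"y": 0,"z": 0,"wx": 0,"wy": 0,"wz": 0,"jaw": 10}
    - {"x": 0,"y": 0,"z": 0,"wx": 0,"wy": 0,"wz": 0,"jaw": 10}
    - {"x": 0,"y": 0,"z": 0,"wx": 0,"wy": 0,"wz": 0,"jaw": 10}
    - {"x": 0,"y": 0,"z": 0,"wx": 0,"wy": 0,"wz": 0,"jaw": 10}
  squeeze: 25

```text
time_s: 14.73
ee_pos: [0.626, -0.135, 0.2619]
eef_rot: [-3.14, 0.001, 1.344]
force: [-5.7, 0.5, 7.2]
grip_width: 0.0196
```

carry_out:
  deltas:
    - {"x": 0,"y": 0,"z": 0,"wx": 0,"wy": 0,"wz": 0,"jaw": 10}
    - {"x": 0,"y": 0,"z": 0,"wx": 0,"wy": 0,"wz": 0,"jaw": 10}

```text
time_s: 14.9
ee_pos: [0.626, -0.1349, 0.2619]
eef_rot: [-3.14, 0.001, 1.344]
force: [-4.9, 1.7, 3.0]
grip_width: 0.0192
```

Run:
```python
from geo import *
go((54.5,-70,279),tool(np.pi/2,0)); inpress()
o=ctrl.get_obs()
# arc waypoints, grasp at bar centre, tilting half-way with lever; tool frame at angle down
for q in np.arange(0,1.21,.1):
    a=.4-q; print(round(q,1),(140*np.sin(a)).round(1),(150+140*np.cos(a)).round(1))
```

```text
t 14.9 pos [ 0.626  -0.1349  0.2619] F [-4.9  1.7  3. ] M [ 0.08  1.   -0.03] grip 0.0192
target [ 0.6257 -0.136   0.2602] shift units in target frame [-0.06 -0.    0.09] in current [-0.06 -0.    0.09]
turn units in cur frame [-0.02  0.01  0.04] q [-0.27  0.48  1.15 -0.    1.52 -0.04]
tcp press mm [ 54.5 -68.8 261.9]
grasp press mm [ 54.6 -68.8 280.7]
0.0 54.5 278.9
0.1 41.4 283.7
0.2 27.8 287.2
0.3 14.0 289.3
0.4 0.0 290.0
0.5 -14.0 289.3
0.6 -27.8 287.2
0.7 -41.4 283.7
0.8 -54.5 278.9
0.9 -67.1 272.9
1.0 -79.0 265.5
1.1 -90.2 257.1
1.2 -100.4 247.5
```

carry_out:
  deltas:
    - {"x": 0,"y": -0.33,"z": -0.12,"wx": 0,"wy": 0,"wz": 0,"jaw": 10}
    - {"x": 0,"y": -0.33,"z": -0.12,"wx": 0,"wy": 0,"wz": 0,"jaw": 10}
    - {"x": 0,"y": -0.68,"z": -0.17,"wx": 0,"wy": 0,"wz": 0,"jaw": 10}
    - {"x": 0,"y": -0.69,"z": -0.1,"wx": 0,"wy": 0,"wz": 0,"jaw": 10}
    - {"x": 0,"y": -0.7,"z": -0.03,"wx": 0,"wy": 0,"wz": 0,"jaw": 10}
    - {"x": 0,"y": -0.7,"z": 0.03,"wx": 0,"wy": 0,"wz": 0,"jaw": 10}
    - {"x": 0,"y": -0.69,"z": 0.1,"wx": 0,"wy": 0,"wz": 0,"jaw": 10}
    - {"x": 0,"y": 0,"z": 0,"wx": 0,"wy": 0,"wz": 0,"jaw": 10}

```text
time_s: 15.57
ee_pos: [0.5455, -0.116, 0.2714]
eef_rot: [3.139, 0.001, 1.344]
force: [3.1, 1.6, 5.4]
grip_width: 0.0196
```

Run:
```python
from geo import *
go((-27.8,-70,287),tool(np.pi/2,0)); inpress()
```

```text
t 15.57 pos [ 0.5455 -0.116   0.2714] F [3.1 1.6 5.4] M [ 0.34 -0.45 -0.05] grip 0.0196
target [ 0.5456 -0.1173  0.2682] shift units in target frame [-0.06  0.02  0.16] in current [-0.06  0.02  0.16]
turn units in cur frame [0.03 0.01 0.04] q [-0.27  0.27  1.4  -0.    1.46 -0.05]
tcp press mm [-28.2 -68.8 271.4]
grasp press mm [-28.2 -68.8 290.2]
```

carry_out:
  deltas:
    - {"x": 0,"y": -0.68,"z": 0.22,"wx": 0,"wy": 0,"wz": 0,"jaw": 10}
    - {"x": 0,"y": -0.65,"z": 0.27,"wx": 0,"wy": 0,"wz": 0,"jaw": 10}
    - {"x": 0,"y": -0.63,"z": 0.33,"wx": 0,"wy": 0,"wz": 0,"jaw": 10}
    - {"x": 0,"y": -0.59,"z": 0.39,"wx": 0,"wy": 0,"wz": 0,"jaw": 10}
    - {"x": 0,"y": -0.28,"z": 0.21,"wx": 0,"wy": 0,"wz": 0,"jaw": 10}
    - {"x": 0,"y": -0.28,"z": 0.21,"wx": 0,"wy": 0,"wz": 0,"jaw": 10}
    - {"x": 0,"y": 0,"z": 0,"wx": 0,"wy": 0,"wz": 0,"jaw": 10}
    - {"x": 0,"y": 0,"z": 0,"wx": 0,"wy": 0,"wz": 0,"jaw": 10}

```text
time_s: 16.23
ee_pos: [0.4861, -0.1022, 0.2384]
eef_rot: [3.14, 0.0, 1.344]
force: [2.8, 2.8, 6.2]
grip_width: 0.0193
```

Run:
```python
from geo import *
go((-90.2,-70,257.1),tool(np.pi/2,0)); inpress()
```

```text
t 16.23 pos [ 0.4861 -0.1022  0.2384] F [2.8 2.8 6.2] M [ 0.45 -0.46 -0.04] grip 0.0193
target [ 0.4848 -0.103   0.2383] shift units in target frame [-0.06 -0.05  0.  ] in current [-0.06 -0.05  0.  ]
turn units in cur frame [0.02 0.   0.04] q [-0.28  0.15  1.62 -0.    1.36 -0.05]
tcp press mm [-89.1 -68.9 238.4]
grasp press mm [-89.1 -68.9 257.2]
```

Almost at the stop. I'll press gently a few mm further to seat against it.

carry_out:
  deltas:
    - {"x": 0,"y": -0.14,"z": 0.14,"wx": 0,"wy": 0,"wz": 0,"jaw": 10}
    - {"x": 0,"y": -0.14,"z": 0.14,"wx": 0,"wy": 0,"wz": 0,"jaw": 10}
    - {"x": 0,"y": 0,"z": 0,"wx": 0,"wy": 0,"wz": 0,"jaw": 10}
    - {"x": 0,"y": 0,"z": 0,"wx": 0,"wy": 0,"wz": 0,"jaw": 10}
    - {"x": 0,"y": 0,"z": 0,"wx": 0,"wy": 0,"wz": 0,"jaw": 10}
    - {"x": 0,"y": 0,"z": 0,"wx": 0,"wy": 0,"wz": 0,"jaw": 10}
    - {"x": 0,"y": 0,"z": 0,"wx": 0,"wy": 0,"wz": 0,"jaw": 10}

```text
time_s: 16.82
ee_pos: [0.4835, -0.1016, 0.2357]
eef_rot: [3.131, 0.0, 1.344]
force: [15.1, 0.8, 21.7]
grip_width: 0.0193
```

Run:
```python
from geo import *
from look import snap
go((-90.2,-70,257.1),tool(np.pi/2,0)); inpress(); snap("8")
a=cv2.imread("pics/side_8.png")[130:330,220:420]; cv2.imwrite("pics/side_8z.png",cv2.resize(a,None,fx=3,fy=3,interpolation=cv2.INTER_CUBIC))
a=cv2.imread("pics/top_8.png")[130:300,235:485]; cv2.imwrite("pics/top_8z.png",cv2.resize(a,None,fx=3.2,fy=3.2,interpolation=cv2.INTER_CUBIC))
```

```text
t 16.82 pos [ 0.4835 -0.1016  0.2357] F [15.1  0.8 21.7] M [ 0.18 -2.71 -0.03] grip 0.0193
target [ 0.4848 -0.103   0.2383] shift units in target frame [-0.05  0.08 -0.13] in current [-0.05  0.08 -0.13]
turn units in cur frame [0.14 0.   0.04] q [-0.28  0.14  1.64  0.    1.35 -0.05]
tcp press mm [-91.8 -68.9 235.7]
grasp press mm [-92.  -68.9 254.5]
```

View pics/side_8z.png

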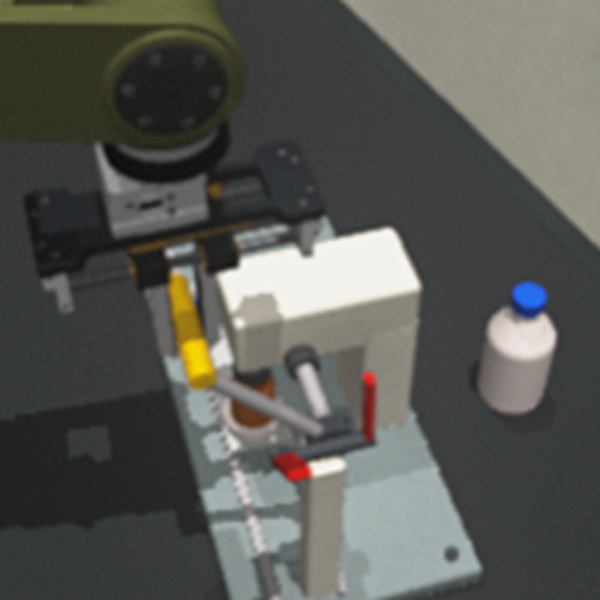

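View pics/top_8z.png

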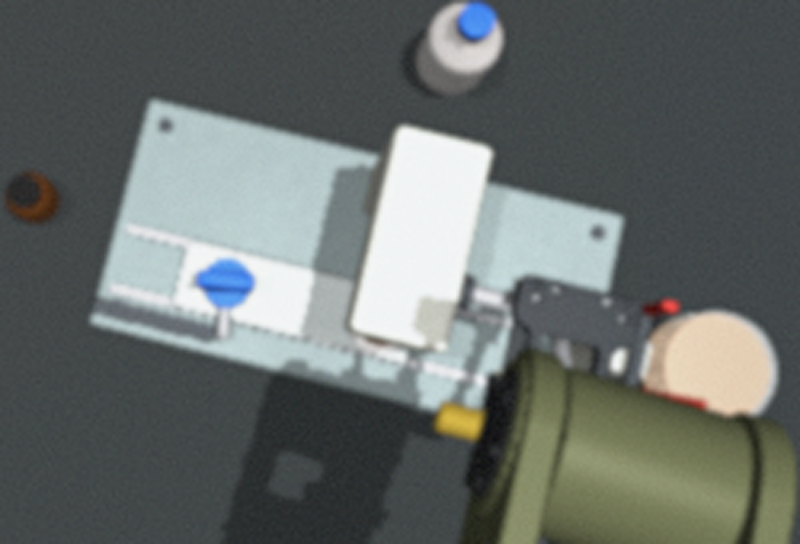

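Lever held at its stop with about 26 N. The ram rod has gone down into the head, the catch is over, the knob is locked, and the bystanders show no visible movement. Handing in.

```bash
python3 -c "
from station import ctrl
print(ctrl.hand_in()); o=ctrl.get_obs(); print(o['time_s'],o['force'],o['grip_width'])"
```

```text
the job is handed in; nothing more can be done
None
the job is handed in; nothing more can be done
```

The job is done and handed in at about 17 s of the 58 s allowed. The hand-in gave no verdict, so what follows rests on my own checks.

1. **Carriage:** I gripped the knob and slid the carriage about 52 mm along its rails until it met its stop at roughly 10 N.
2. **Knob:** I turned it clockwise to about 1.4 rad. The pictures show its bar along y and its steel finger swung to the front.
3. **Catch:** I flipped it over with shut fingers until it pushed back at about 17 N. The paddle tip lay within about 3 pixels of where I expected it in the side view.
4. **Lever:** I pulled it to its stop and kept holding it with the gripper.

**Last checks:**
- The grasp point was within 3 mm of where the lever grip should be at its stop. The wrist force was about 26 N, with the fingers closed on the 20 mm bar.
- The ram rod has gone down, the catch is off, and the knob is locked. I saw no movement of the dishes, bottle or spare vial.

**Disagreements and gaps:**
- The network's top-view report for the flipped catch tip was a false hit on the spare vial, so I ignored it.
- The knob's home position measured about 3 mm short of nominal in y. That is only slightly more than the calibration error, and the carriage was at its stop when I read it.
- The stopper's depth could not be seen directly. I inferred it from the lever and ram positions.

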